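# Lock the lamp cover of a bench photometer

### The job

The photometer's lamp has been changed and its hinged lamp cover still stands open: push the cover down shut with the fingertips, then set a fingertip in the slot of its quarter-turn fastener, press the cover flush and turn the fastener clockwise until it stops and the cover stays locked. Touch only, do not lift the cover open or pick anything up; leave the glassware, racks and other things where they are, and take the hand away at the end.

Things in the scene. Friction and masses are not known exactly. Their poses are not given: they have to be found in the camera images.
- photometer: fixed off-white bench instrument, 380 mm deep (x -210 at the blue keypad nose to +170 at the back), 400 wide (y -200 to +200), flat top 150 above the bench; origin on the bench, x axis away from the keypad, y to the left, z up. Lamp cover on the top at x -130 to +60, y -30 to +170; a fixed dark hood 22 mm high on the top at x -45 to +150, y -185 to -55
- cover (a joint): hinge of the grey lamp cover, a plate 190 mm long, 200 wide, 18 thick. 0 = shut and flush (top face 168 mm above the bench, level); grows as the free keypad-side edge rises. Stiff hinge: stays where left, 1 to 3 N pushes it down. Over the last 12 mm two rubber buffers at the edge resist (10 to 12 N on the fastener makes it flush) and lift it to about 0.055 rad if let go unlocked
- cover_hinge (a point): point on the cover's hinge line, mid-width, level with its underside; its axes are the cover's: x from the free edge to the hinge, y along the hinge line, z out of the top face
- cover_edge (a point): point on the cover's top face, mid-width, 5 mm in from the free (keypad-side) edge, 185 mm from the hinge line. A red dot beside it on the cover is where the fastener's orange index mark points when locked; a white dot, a quarter turn away, where it points when unlocked. The fingertip should turn along with the slot, off its axis: a broad tip kept square loses its leverage
- fastener (a joint): turn of the black fastener, a 71 mm disc let into the cover, flush with its top face, axis 145 mm from the hinge line, mid-width. 0 = unlocked (slot along the hinge line); grows clockwise from above to a stop at 1.571 = locked. Friction 0.05 N m, no spring. Past 0.7 rad a hidden cam goes under the rim, only while the cover is pressed flush or nearly (3 mm), else it jams; then it keeps the cover down
- slot (a point): centre of the slot's floor, on the fastener's axis, 14 mm below the cover's top face (154 mm above the bench when flush). Slot 28 mm wide, 13.5 deep, 71 long, straight-sided, right across the disc through its axis, ends at the cover's 74 mm round hole. Turns with the fastener: y along the slot, x across it, z the axis, out of the cover; orange index mark at its -y end
- cuvette_rack: small white rack of cuvettes, 44 x 80 x 40 mm, loose on the instrument's top right of the cover; origin under its centre; leave alone
- tube_rack: white rack of capped tubes, 200 x 72 mm, 105 high, loose on the bench; origin under its centre; leave alone
- micro_rack: yellow microtube rack, 224 x 90 mm, 40 high, loose; origin under its centre; leave alone
- flask: stoppered glass flask with a long neck, 76 mm wide, 200 high, tinted blue, loose; origin under its centre; leave alone
- beaker: empty glass beaker, 72 mm wide, 90 high, loose; origin under its centre; leave alone
- bottle: amber reagent bottle, 68 mm wide, 150 high, loose; origin under its centre; leave alone
- pipette: dark grey pipette lying on the bench along its y axis, 260 mm long, 28 high, loose; origin under its middle; leave alone
- lamp_carton: small white and orange carton, 50 x 50 mm, 95 high, loose; origin under its centre; leave alone

How it is judged:
On the way, in this order (a step that is already met when the one before it is completed fails the run):
1. the cover is pushed down onto its buffers while the fastener is still unlocked (value of joint cover below 0.1 rad and value of joint fastener below 0.7 rad), for 0.05 s.
2. with the cover flush, a fingertip in the slot has turned the fastener to its stop (value of joint cover below 0.025 rad and value of joint fastener above 1.35 rad and contact force between the fingers and fastener above 0.3 N), for 0.02 s.
At the end, for the whole second after the job is handed in: the cover, no longer touched, stays within 0.025 rad of flush, the fastener is turned past 1.35 rad (stop at 1.571), and the eight loose things stand still, upright and within 20 mm of where they were (value of joint cover between -0.02 and 0.025 rad and value of joint fastener above 1.35 rad and distance of each of tube_rack, micro_rack, flask, beaker, bottle, pipette, lamp_carton, cuvette_rack from where it was at the start of the episode below 0.02 m and angle between each of tube_rack, micro_rack, flask, beaker, bottle, pipette, lamp_carton, cuvette_rack's own z axis and vertical below 0.15 rad and linear speed of each of tube_rack, micro_rack, flask, beaker, bottle, pipette, lamp_carton, cuvette_rack below 0.02 m/s).
It fails at once if the cover is raised instead of pushed down (value of joint cover above 0.6 rad).
It fails at once if a rack (tubes, microtubes or cuvettes) is lifted, tipped over or moved more than 20 mm (distance of any of tube_rack, micro_rack, cuvette_rack from where it was at the start of the episode above 0.02 m or angle between any of tube_rack, micro_rack, cuvette_rack's own z axis and vertical above 0.3 rad).
It fails at once if the flask, beaker or bottle is lifted, tipped over or moved more than 20 mm (distance of any of flask, beaker, bottle from where it was at the start of the episode above 0.02 m or angle between any of flask, beaker, bottle's own z axis and vertical above 0.3 rad).
It fails at once if the pipette or the lamp carton is lifted, tipped over or moved more than 20 mm (distance of any of pipette, lamp_carton from where it was at the start of the episode above 0.02 m or angle between any of pipette, lamp_carton's own z axis and vertical above 0.3 rad).
It also fails if it takes over 48 s, if anything falls off the work surface, if the arm or the gripper's body presses on something with over 40 N, if the wrist force passes 120 N, or if a joint passes its speed limit or range.

### The arm

A 6-joint arm with a two-finger parallel gripper is mounted at the origin on the work surface. World frame = base frame: x ahead of the robot, y to its left, z up, the work surface at z = 0. Lengths are in m, angles in rad, forces in N, time in s.
With the tool pointing down it reaches from about 0.35 to 0.85 m from the base axis. Payload 8.1 kg.
Tool frame: the origin (TCP) lies on the centre line of the jaws, within the pads' length; the fingertips stand 14 mm ahead of it and the grasp point (between the pads) lies 5 mm behind it (robot.nose_length is the distance from the TCP to the fingertips, in m); z points along the fingers, y is the direction in which the jaws open and shut (so a half turn about z gives the same grasp; the last joint's range is limited). The gripper opens to 93 mm and grips with 3 to 60 N. Pads are 15 mm wide; open, the fingers measure 128 mm over their backs; the gripper's body (75 mm by 188 mm) begins 65 mm behind the grasp point.
Start: joints at [1.206, 0.13, 1.488, -0, 1.523, -0.085], TCP at [0.166, 0.577, 0.233] pointing down, gripper open.
Joint ranges: [-2.96, 2.96], [-0.89, 2.26], [0.02, 2.5], [-1.34, 4.48], [0, 2.73], [-2.66, 2.66]. Speed limits (rad/s): [2.39, 2.39, 2.79, 3.14, 3.14, 3.14].

### API

Orientations are given as a rotation vector (axis times angle).
In Python, from bench import monitor, viewer, job, robot gives the robot as it stands.
- The arm moves only by the tool servo_tool, never from a script. Its arguments are lists of equal length, an entry for each row: "claw": the gripper's target within -1 to 1 (fully open at 1, half-way at 0, shut at -1); "slide": the shift along the tool's x, y, z in m, a list of three; "spin": the turn about the tool's z in rad. In form: {"claw": [claw, ...], "slide": [[tx, ty, tz], ...], "spin": [spin, ...]}. A call has 1 to 12 rows; each row shifts and turns the commanded pose from where the row before left it, along the tool's axes as they then stand; what a row does not reach is not made up. A row lasts 1/8 s, in which the tool goes at most 62.5 mm and 10.7 degrees, less where a joint would pass 70% of its speed; a pose out of reach is approached as far as the arm can. A call with a gripper value outside its range is refused whole. The fingers move at their own pace and stop on an object; "force" is the grip in N (left out, the last holds). Time passes only in rows, so rows that do not move let the fingers close. It gives the time, the measured TCP pose, the force and the opening at its end, in the units of the state.
- monitor.read_state(): the state, without advancing time (a new reading comes with each control period).
- viewer.capture(name): name is "scene" or "top" or "wrist"; returns the picture (480x640x3 uint8, red, green, blue); there is no depth.
- viewer.get_calibration(name): a dict with "fov_y" (degrees; the focal length in pixels is half the picture's height over the tangent of half this angle, whatever the lens; pixels are square), "cx", "cy" (the principal point, pixels), "world_from_camera" (4x4, takes a point from camera to world coordinates). Camera axes: x right, y up, looking along -z (the intrinsics and any distortion apply to the point x, -y, -z); pixel columns grow to the right and rows downward; lengths in m; the calibration is good to about 2 mm. A picture is of the moment at which its call begins: read the wrist's pose just before it. get_calibration takes no time and is no camera call; for the wrist camera it gives the pose at the moment of the call.
- job.close_job(): hands the job in, once; it reports no verdict.
The state is a dict: "time_s": time; "joint_pos": joint angles; "dq": joint speeds; "tau": joint torques, N m; "eef_pos": TCP position; "orientation": TCP orientation; "ft_force": force on the tool from outside, world axes, zero at the start; "ft_torque": the same for the moment, N m; "gripper_width": opening from 0.0 (shut) to 1.0 (fully open).
Only numpy, scipy, OpenCV 4.12 (cv2) and the standard library are available. Lean on these libraries where they do the work, as an engineer would, in place of code of your own. Each camera call takes 0.05 s, during which the arm holds its last target.

## Working session

There is one attempt and no reset: what is moved stays moved. The work goes in short steps, Python scripts to look and compute and a tool call to move; the robot and the scene stay as the last step left them, time stands still between calls to the robot, and variables do not carry over. Pictures are saved under pics/ and viewed, and the job is handed in when it is done.

Besides the shell and the picture viewer there is one more tool, called after "Emit:" as name(argument=value, ...) on one line, values as JSON. servo_tool: Moves the arm, as the interface text tells. Its arguments: {"type":"object","properties":{"claw":{"type":"array"},"slide":{"type":"array"},"spin":{"type":"array"},"force":{"type":"number"}},"required":["claw","slide","spin"]}

```bash
mkdir -p pics; ls; cat > h.py <<'E'
from bench import monitor, viewer, job, robot
import numpy as np, cv2
def snap(n,f):
    c=viewer.get_calibration(n); im=viewer.capture(n); cv2.imwrite('pics/'+f,im[:,:,::-1]); np.save('pics/'+f+'.npy',im); return c,im
E
python3 - <<'E'
from h import *
print(monitor.read_state()); print(robot.nose_length)
for n in("scene","top","wrist"):
    c,im=snap(n,n+"0.png"); print(n,{k:(np.round(v,4).tolist() if k=="world_from_camera" else v) for k,v in c.items()})
E
```

```text
pics
{'time_s': 0.0, 'joint_pos': array([ 1.20561505e+00,  1.31168442e-01,  1.48925236e+00,  4.65968232e-06,
        1.52300172e+00, -8.53940844e-02]), 'dq': array([ 1.09706689e-03,  1.72884394e-03,  7.38425154e-04, -1.23479743e-03,
        5.37228965e-04,  4.06949538e-05]), 'tau': array([ 1.63565004e-03, -5.59823370e+01, -4.91773117e+01,  7.72315124e-02,
        3.50134692e-02, -4.94427854e-05]), 'eef_pos': array([0.16547213, 0.5761739 , 0.23159787]), 'orientation': array([-4.37999162e-01, -3.11049138e+00,  2.79970178e-03]), 'ft_force': array([-0.65652586,  0.31976466, -0.37274368]), 'ft_torque': array([ 0.0354742 , -0.00568496,  0.00784842]), 'gripper_width': 0.9996152246422806}
0.014
scene {'fov_y': 55.31085904389279, 'cx': 318.40536596014636, 'cy': 242.0303950042075, 'world_from_camera': [[0.6941, -0.3876, 0.6067, 1.3398], [0.7199, 0.364, -0.591, -0.7988], [0.0082, 0.8469, 0.5317, 0.8651], [0.0, 0.0, 0.0, 1.0]]}
top {'fov_y': 47.88742759172745, 'cx': 324.653896475814, 'cy': 243.7549372782923, 'world_from_camera': [[-0.009, 0.9946, -0.1032, 0.3599], [-1.0, -0.0088, 0.0032, -0.0106], [0.0022, 0.1033, 0.9947, 1.7029], [0.0, 0.0, 0.0, 1.0]]}
wrist {'fov_y': 62.66068703400018, 'cx': 322.69256358296997, 'cy': 241.22355756862444, 'world_from_camera': [[0.2764, -0.9257, -0.2583, 0.0934], [0.961, 0.2658, 0.0759, 0.5969], [-0.0016, -0.2692, 0.9631, 0.3851], [0.0, 0.0, 0.0, 1.0]]}
```

View pics/scene0.png

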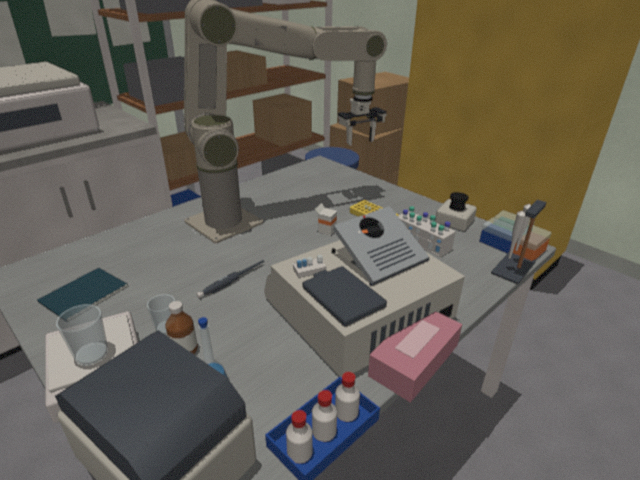

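View pics/top0.png

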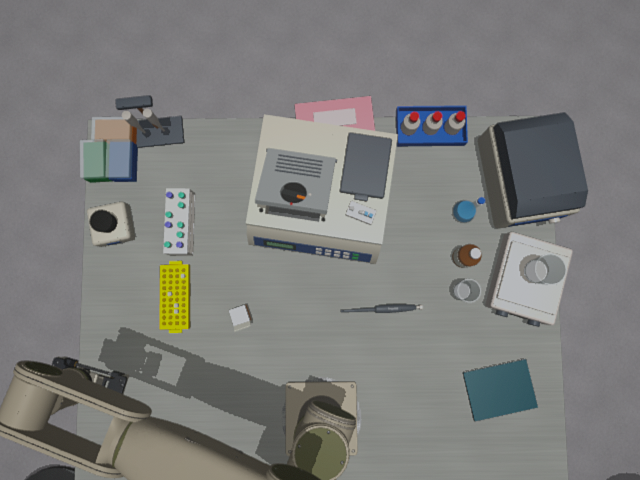

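View pics/wrist0.png

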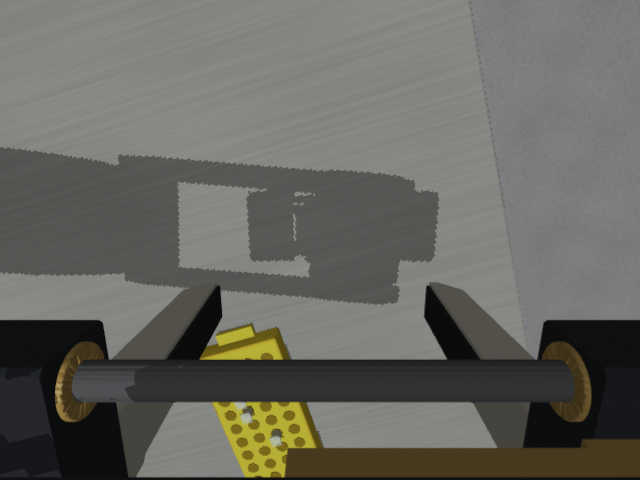

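```bash
python3 - <<'E'
from h import *
im=np.load('pics/top0.png.npy')[95:275,235:410,::-1]
cv2.imwrite('pics/topz.png',cv2.resize(im,None,fx=3.3,fy=3.3,interpolation=cv2.INTER_CUBIC))
im=np.load('pics/scene0.png.npy')[190:370,255:470,::-1]
cv2.imwrite('pics/scenez.png',cv2.resize(im,None,fx=3.3,fy=3.3,interpolation=cv2.INTER_CUBIC))
E
```

```text
(no output)
```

View pics/topz.png

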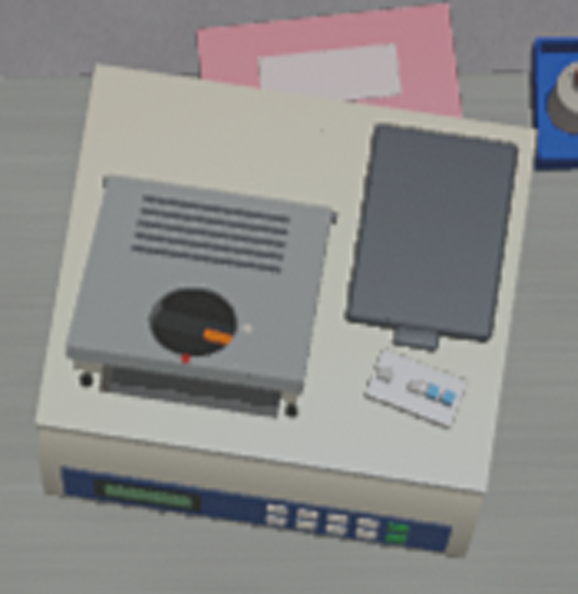

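View pics/scenez.png

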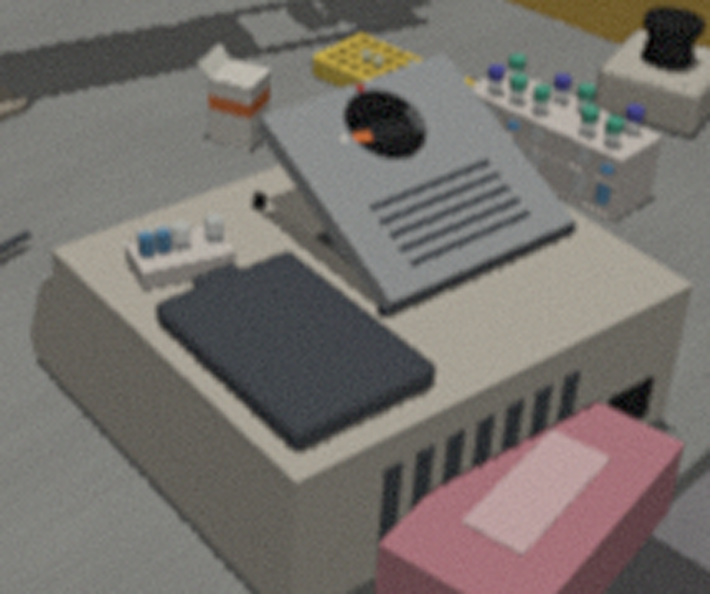

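```bash
cat >> h.py <<'E'
def ray(c,u,v):
    f=240/np.tan(np.radians(c['fov_y'])/2); T=c['world_from_camera']
    d=np.array([(u-c['cx'])/f,-(v-c['cy'])/f,-1.]); return T[:3,3],T[:3,:3]@d
def onz(c,u,v,z):
    o,d=ray(c,u,v); return o+d*(z-o[2])/d[2]
def proj(c,p):
    f=240/np.tan(np.radians(c['fov_y'])/2); T=c['world_from_camera']
    q=T[:3,:3].T@(np.asarray(p)-T[:3,3]); return np.array([c['cx']+f*q[0]/-q[2], c['cy']-f*q[1]/-q[2]])
def tri(c1,p1,c2,p2):
    o1,d1=ray(c1,*p1);o2,d2=ray(c2,*p2)
    d1=d1/np.linalg.norm(d1);d2=d2/np.linalg.norm(d2)
    t=np.linalg.lstsq(np.c_[d1,-d2],o2-o1,rcond=None)[0]
    a=o1+d1*t[0];b=o2+d2*t[1]; return (a+b)/2,np.linalg.norm(a-b)
E
python3 - <<'E'
from h import *
ct=viewer.get_calibration('top');cs=viewer.get_calibration('scene'); print([k for k in ct])
Z=lambda p:(235+p[0]/3.3-.35,95+p[1]/3.3-.35)
S=lambda p:(255+p[0]/3.3-.35,190+p[1]/3.3-.35)
P=[onz(ct,*Z(p),.15) for p in[(97,65),(537,130),(485,492),(38,428)]]
P=np.array(P);print(P.round(4))
print([np.linalg.norm(P[i]-P[(i+1)%4]).round(4) for i in range(4)])
for i in range(4): 
    d=P[(i+1)%4]-P[i]; print(np.degrees(np.arctan2(d[1],d[0])))
# scene back corners
print('scene',onz(cs,*S((298,480)),.15),onz(cs,*S((690,288)),.15))
# triangulate cover
for n,a,b in[('red',(186,358),(360,88)),('white',(248,328),(345,139)),('hingeR',(330,217),(388,310)),('hingeL',(106,180),(573,230)),('freeL',(70,352),(440,55)),('freeR',(300,386),(265,122)),('disc',(193,322),(386,125))]:
    p,e=tri(ct,Z(a),cs,S(b)); print(n,p.round(4),e.round(4))
E
```

```text
['fov_y', 'cx', 'cy', 'world_from_camera']
[[ 0.9079  0.1604  0.15  ]
 [ 0.8447 -0.2332  0.15  ]
 [ 0.5196 -0.1802  0.15  ]
 [ 0.5796  0.2114  0.15  ]]
[np.float64(0.3987), np.float64(0.3294), np.float64(0.3961), np.float64(0.3323)]
-99.12104028516043
170.73891376088437
81.29309678210637
-8.825173032600281
scene [ 0.8439121  -0.23071334  0.15      ] [0.90979527 0.15495537 0.15      ]
red [0.6232 0.0754 0.2463] 0.0004
white [0.6518 0.0248 0.229 ] 0.0008
hingeR [ 0.766  -0.0468  0.1538] 0.0006
hingeL [0.8009 0.1516 0.1535] 0.0007
freeL [0.6302 0.1724 0.2455] 0.0021
freeR [ 0.6007 -0.0179  0.2405] 0.0017
disc [0.6576 0.0708 0.2265] 0.0
```

Photometer yaw is about −9° (top corners 399 × 331 mm, agreeing across both views). The cover is about 0.41 rad open. With the fingers fully open (93 mm) over the slot axis, they straddle the disc. I'll push down that way.

Emit:
servo_tool(claw=[1,1,1,1,1,1,1,1,1,1,1,1], slide=[[0,0,-0.05],[0,0,-0.05],[-0.042,-0.0253,0],[-0.042,-0.0253,0],[-0.042,-0.0253,0],[-0.042,-0.0253,0],[-0.042,-0.0253,0],[-0.042,-0.0253,0],[-0.042,-0.0253,0],[-0.042,-0.0253,0],[-0.042,-0.0253,0],[-0.042,-0.0253,0]], spin=[0,0,0,0,0,0,0,0,0,0,0,0])

```text
time_s: 1.65
eef_pos: [0.5003, 0.2162, 0.3324]
orientation: [-0.438, -3.111, 0.0]
ft_force: [0.4, -0.5, 0.0]
gripper_width: 1.002
```

Emit:
servo_tool(claw=[1,1,1,1,1,1], slide=[[-0.042,-0.0253,0],[-0.042,-0.0253,0],[-0.042,-0.0253,0],[-0.042,-0.0253,0],[0,0,0],[0,0,0]], spin=[0,0,0,0,-0.12,0])

```text
time_s: 2.4
eef_pos: [0.6331, 0.0733, 0.3318]
orientation: [-0.253, -3.13, 0.0]
ft_force: [-0.0, -0.3, -0.3]
gripper_width: 1.002
```

```bash
cat >> h.py <<'E'
from scipy.spatial.transform import Rotation as R
O=np.array([.7084,-.0098,0]);yw=np.radians(-9.0)
ex=np.array([np.cos(yw),np.sin(yw),0]);ey=np.array([-np.sin(yw),np.cos(yw),0])
SL=O-.085*ex+.07*ey
def st(t=None):
    s=monitor.read_state();M=R.from_rotvec(s['orientation']).as_matrix()
    print('t',round(s['time_s'],2),'p',s['eef_pos'].round(4),'ydir',np.degrees(np.arctan2(M[1,1],M[0,1])).round(2),'F',s['ft_force'].round(2),'T',s['ft_torque'].round(2),'w',round(s['gripper_width'],3),'q',s['joint_pos'].round(2))
    t=SL if t is None else t; print('delta tool to target',(M.T@(np.array([t[0],t[1],s['eef_pos'][2]])-s['eef_pos'])).round(4),'zaxis',M[:,2].round(4))
E
python3 - <<'E'
from h import *
st();print(SL); snap('wrist','w1.png');snap('top','t1.png')
E
```

```text
t 2.4 p [0.6331 0.0733 0.3318] ydir 80.75 F [-0.02 -0.25 -0.35] T [ 0.03  0.03 -0.02] w 1.002 q [ 0.03  0.22  1.21  0.    1.71 -1.37]
delta tool to target [-0.0024 -0.0003 -0.    ] zaxis [-0.0013  0.     -1.    ]
[0.6353969  0.07263511 0.        ]
```

View pics/w1.png

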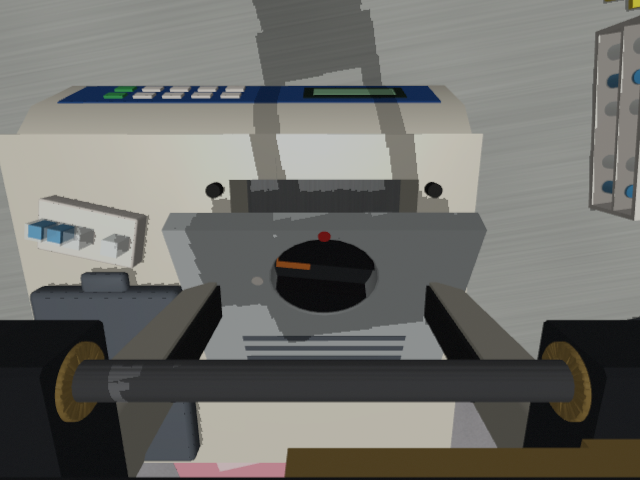

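Emit:
servo_tool(claw=[1,1,1,1,1,1,1,1,1,1,1,1], slide=[[-0.002,0,0.024],[0,0,0.024],[0,0,0.024],[0,0,0.008],[0,0,0.008],[0,0,0.008],[0,0,0.008],[0,0,0.008],[0,0,0.008],[0,0,0.008],[0,0,0.008],[0,0,0.008]], spin=[0,0,0,0,0,0,0,0,0,0,0,0])

```text
time_s: 4.0
eef_pos: [0.6348, 0.0736, 0.1884]
orientation: [-0.251, -3.131, -0.0]
ft_force: [-3.7, -0.3, 6.1]
gripper_width: 0.998
```

Emit:
servo_tool(claw=[1,1,1], slide=[[0,0,0.002],[0,0,0],[0,0,0]], spin=[0,0,0])

```text
time_s: 4.38
eef_pos: [0.6351, 0.0735, 0.1867]
orientation: [0.251, 3.131, 0.0]
ft_force: [-1.4, 0.4, 2.5]
gripper_width: 0.998
```

```bash
python3 - <<'E'
from h import *
st(); snap('wrist','w2.png');snap('scene','s2.png')
E
```

```text
t 4.38 p [0.6351 0.0735 0.1867] ydir 80.84 F [-1.44  0.43  2.49] T [0.06 0.3  0.01] w 0.998 q [ 0.04  0.26  1.43  0.    1.46 -1.38]
delta tool to target [-0.0005 -0.0008  0.    ] zaxis [ 3.e-04  0.e+00 -1.e+00]
```

View pics/w2.png

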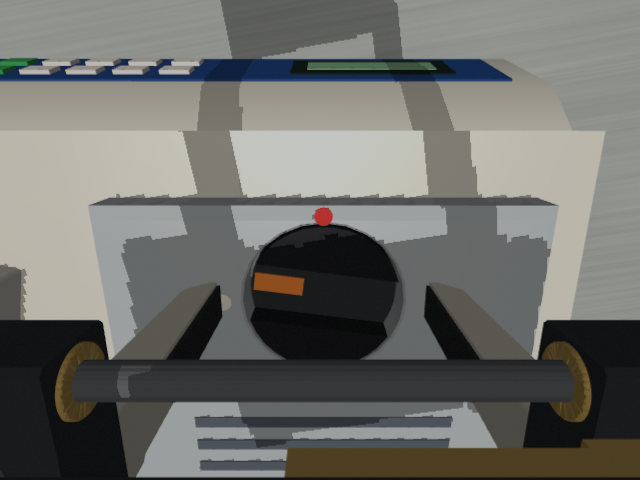

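```bash
python3 - <<'E'
from h import *
im=np.load('pics/w2.png.npy')[190:380,220:430,::-1]
im=np.clip(im.astype(float)*1.8+15,0,255).astype(np.uint8)
cv2.imwrite('pics/w2z.png',cv2.resize(im,None,fx=3.7,fy=3.1,interpolation=cv2.INTER_CUBIC))
c=viewer.get_calibration('wrist')
M=np.load('pics/w2.png.npy').astype(int)
o=(M[...,0]>110)&(M[...,0]-M[...,2]>70)&(M[...,1]>40)
ys,xs=np.nonzero(o[250:310,230:330]);print('orange',xs.mean()+230,ys.mean()+250,len(xs))
pts=np.c_[xs+230,ys+250]; W=np.array([onz(c,*p,.159) for p in pts]); 
d=W.mean(0)-SL; print('orange rel slot in photometer',d@ex,d@ey)
u,s,v=np.linalg.svd(W-W.mean(0)); print('axis ang rel ey',np.degrees(np.arctan2(v[0]@ex,v[0]@ey)))
for q in[(247,296),(402,296),(324,222),(324,367)]:
    w=onz(c,*q,.1725)-SL; print(q,(w@ex).round(4),(w@ey).round(4))
for q in[(323,216),(224,302)]:
    w=onz(c,*q,.173)-SL; print('dot',(w@ex).round(4),(w@ey).round(4))
E
```

```text
orange 278.20873786407765 283.56796116504853 824
orange rel slot in photometer -0.0033504738585250155 -0.02128425309030383
axis ang rel ey -172.33009519968587
(247, 296) -0.0027 -0.0342
(402, 296) -0.0025 0.037
(324, 222) -0.0374 0.0012
(324, 367) 0.0346 0.0011
dot -0.0402 0.0008
dot 0.0001 -0.0448
```

View pics/w2z.png

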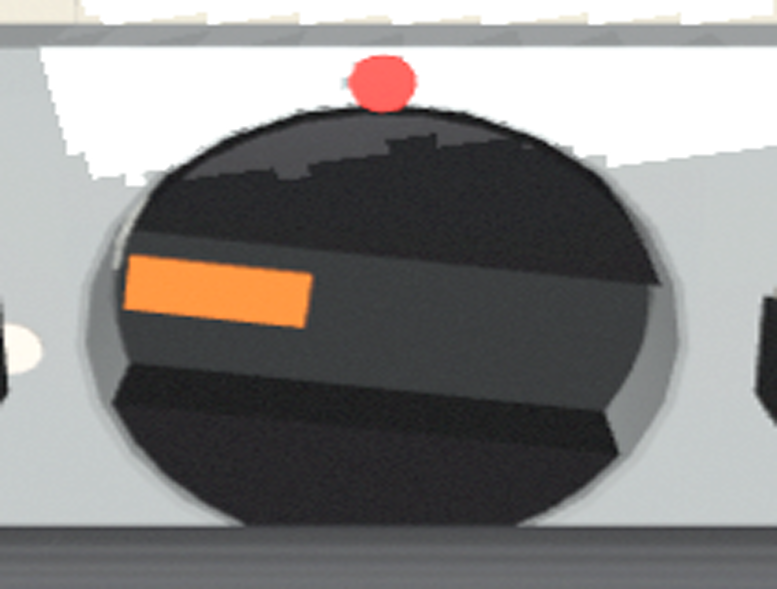

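Cover is down on its buffers. The slot is already about 0.13 rad clockwise and the axis is within 1 mm of the TCP. Lift slightly, align, and partly close the fingers to fit the slot.

Emit:
servo_tool(claw=[1,1,-0.57,-0.57,-0.57,-0.57,-0.57,-0.57], slide=[[0,0,-0.01],[0,0,-0.012],[0,0,0],[0,0,0],[0,0,0],[0,0,0],[0,0,0],[0,0,0]], spin=[0,0,0.13,0,0,0,0,0])

```text
time_s: 5.48
eef_pos: [0.6349, 0.0735, 0.2085]
orientation: [-0.453, -3.109, 0.0]
ft_force: [0.4, -0.5, -0.4]
gripper_width: 0.404
```

```bash
python3 - <<'E'
from h import *
st(SL-.001*ex+.001*ey); snap('wrist','w3.png');snap('scene','s3.png')
c=viewer.get_calibration('wrist')
im=np.load('pics/s3.png.npy')[150:290,300:470,::-1]
cv2.imwrite('pics/s3z.png',cv2.resize(im,None,fx=4,fy=4,interpolation=cv2.INTER_CUBIC))
E
```

```text
t 5.47 p [0.6349 0.0735 0.2085] ydir 73.42 F [ 0.42 -0.5  -0.4 ] T [ 0.05 -0.03  0.02] w 0.404 q [ 0.04  0.25  1.4  -0.    1.49 -1.25]
delta tool to target [0.0004 0.0001 0.    ] zaxis [-2.e-04 -0.e+00 -1.e+00]
```

View pics/w3.png

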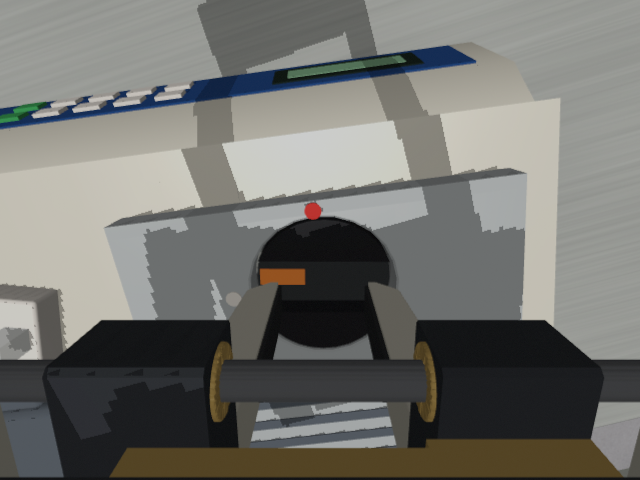

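View pics/s3z.png

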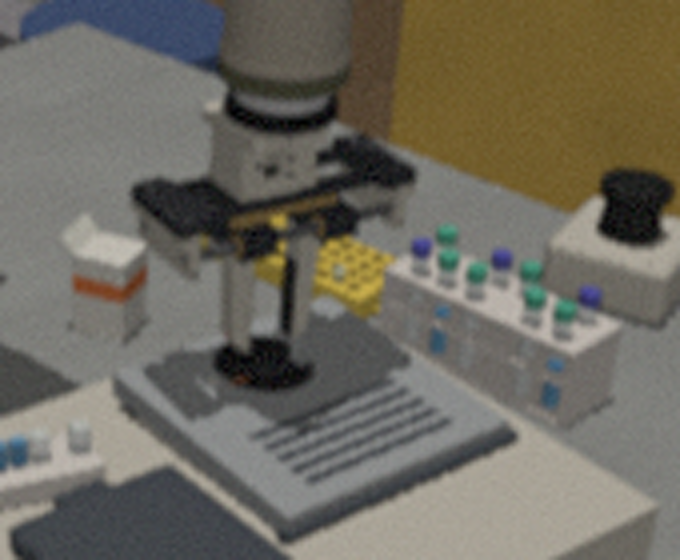

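Emit:
servo_tool(claw=[-0.57,-0.57,-0.57,-0.57,-0.57,-0.57], slide=[[0,0,0.005],[0,0,0],[0,0,0],[0,0,0],[0,0,0],[0,0,0]], spin=[0,0,0,0,0,0])

```text
time_s: 6.32
eef_pos: [0.635, 0.0736, 0.2037]
orientation: [0.454, 3.109, 0.0]
ft_force: [0.5, 0.4, 0.1]
gripper_width: 0.216
```

```bash
python3 - <<'E'
from h import *
st(SL-.001*ex+.001*ey); snap('wrist','w4.png')
E
```

```text
t 6.33 p [0.635  0.0736 0.2037] ydir 73.4 F [0.5  0.42 0.06] T [ 0.02 -0.02  0.01] w 0.216 q [ 0.04  0.25  1.41 -0.    1.49 -1.25]
delta tool to target [ 0.0005  0.0001 -0.    ] zaxis [ 1.e-04 -0.e+00 -1.e+00]
```

View pics/w4.png

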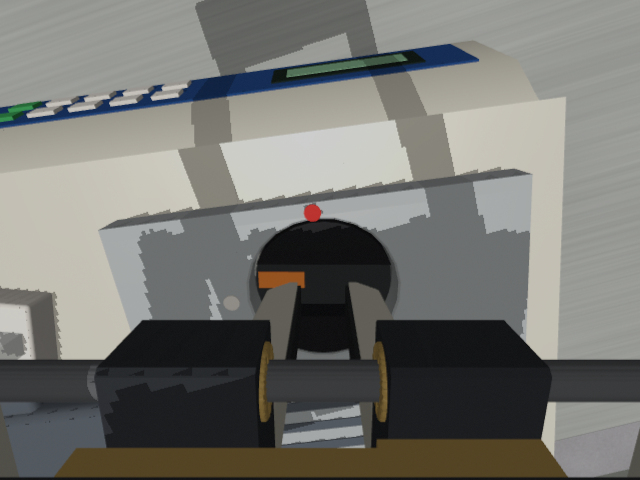

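Emit:
servo_tool(claw=[-0.57,-0.57,-0.57,-0.57,-0.57,-0.57,-0.57], slide=[[0,0,0.005],[0,0,0.005],[0,0,0.005],[0,0,0.005],[0,0,0.005],[0,0,0.003],[0,0,0]], spin=[0,0,0,0,0,0,0])

```text
time_s: 7.25
eef_pos: [0.635, 0.0736, 0.1756]
orientation: [-0.454, -3.109, 0.0]
ft_force: [-0.5, -0.2, -0.1]
gripper_width: 0.213
```

```bash
python3 - <<'E'
from h import *
st(SL-.001*ex+.001*ey)
E
```

```text
t 7.25 p [0.635  0.0736 0.1756] ydir 73.4 F [-0.52 -0.23 -0.1 ] T [-0.01 -0.01 -0.  ] w 0.213 q [ 0.04  0.27  1.44 -0.    1.44 -1.25]
delta tool to target [0.0004 0.0001 0.    ] zaxis [-0. -0. -1.]
```

Emit:
servo_tool(claw=[-0.57,-0.57,-0.57,-0.57,-0.57,-0.57], slide=[[0,0,0.002],[0,0,0.002],[0,0,0.002],[0,0,0.001],[0,0,0.001],[0,0,0]], spin=[0,0,0,0,0,0])

```text
time_s: 8.0
eef_pos: [0.6349, 0.0736, 0.1687]
orientation: [0.454, 3.109, 0.0]
ft_force: [-4.6, -0.3, 8.5]
gripper_width: 0.214
```

```bash
python3 - <<'E'
from h import *
st(SL-.001*ex+.001*ey)
E
```

```text
t 8.0 p [0.6349 0.0736 0.1687] ydir 73.4 F [-4.63 -0.26  8.45] T [-0.04  1.02 -0.06] w 0.214 q [ 0.04  0.27  1.45 -0.    1.42 -1.25]
delta tool to target [ 0.0003  0.0001 -0.    ] zaxis [ 2.e-04 -0.e+00 -1.e+00]
```

Emit:
servo_tool(claw=[-0.57,-0.57,-0.57], slide=[[0,0,0.001],[0,0,0.001],[0,0,0]], spin=[0,0,0])

```text
time_s: 8.38
eef_pos: [0.635, 0.0736, 0.1681]
orientation: [0.453, 3.108, 0.0]
ft_force: [-10.2, -0.5, 15.9]
gripper_width: 0.217
```

```bash
python3 - <<'E'
from h import *
st(SL-.001*ex+.001*ey)
E
```

```text
t 8.38 p [0.635  0.0736 0.1681] ydir 73.4 F [-10.24  -0.47  15.94] T [-0.17  1.87 -0.05] w 0.217 q [ 0.04  0.27  1.45 -0.    1.42 -1.25]
delta tool to target [ 0.0004  0.0001 -0.    ] zaxis [ 8.e-04 -0.e+00 -1.e+00]
```

Flush (tip 154.1 mm, 16 N). Turn clockwise.

Emit:
servo_tool(claw=[-0.57,-0.57,-0.57,-0.57,-0.57,-0.57], slide=[[0,0,0],[0,0,0],[0,0,0],[0,0,0],[0,0,0],[0,0,0]], spin=[0.1,0.1,0.1,0.1,0.1,0.1])

```text
time_s: 9.12
eef_pos: [0.6362, 0.0733, 0.1682]
orientation: [1.355, 2.83, 0.002]
ft_force: [-1.9, -1.7, 11.2]
gripper_width: 0.218
```

```bash
python3 - <<'E'
from h import *
st(SL-.001*ex+.001*ey)
snap('wrist','w5.png')
E
```

```text
t 9.12 p [0.6362 0.0733 0.1682] ydir 38.83 F [-1.92 -1.65 11.16] T [-0.37  0.58  0.06] w 0.218 q [ 0.03  0.27  1.45 -0.    1.42 -0.64]
delta tool to target [ 0.0014 -0.0009 -0.    ] zaxis [ 3.6e-03 -4.0e-04 -1.0e+00]
```

View pics/w5.png

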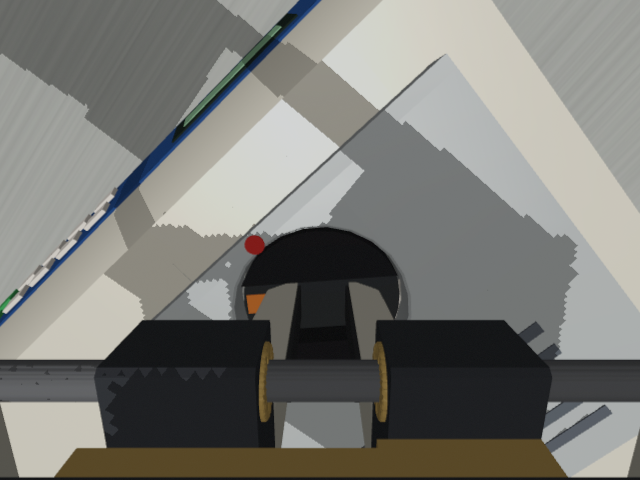

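Emit:
servo_tool(claw=[-0.57,-0.57,-0.57,-0.57,-0.57,-0.57,-0.57,-0.57], slide=[[0,0,0.001],[0,0,0],[0,0,0],[0,0,0],[0,0,0],[0,0,0],[0,0,0],[0,0,0]], spin=[0.1,0.1,0.1,0.1,0.1,0.1,0.1,0.1])

```text
time_s: 10.18
eef_pos: [0.6358, 0.0728, 0.1681]
orientation: [2.351, 2.079, 0.002]
ft_force: [-7.8, -4.2, 18.3]
gripper_width: 0.213
```

```bash
python3 - <<'E'
from h import *
st(SL-.001*ex+.001*ey)
snap('wrist','w6.png')
E
```

```text
t 10.18 p [0.6358 0.0728 0.1681] ydir -7.02 F [-7.83 -4.18 18.26] T [-0.81  1.87  0.08] w 0.213 q [ 0.03  0.27  1.45 -0.    1.42  0.16]
delta tool to target [ 0.0009 -0.0013 -0.    ] zaxis [ 0.0029 -0.0012 -1.    ]
```

View pics/w6.png

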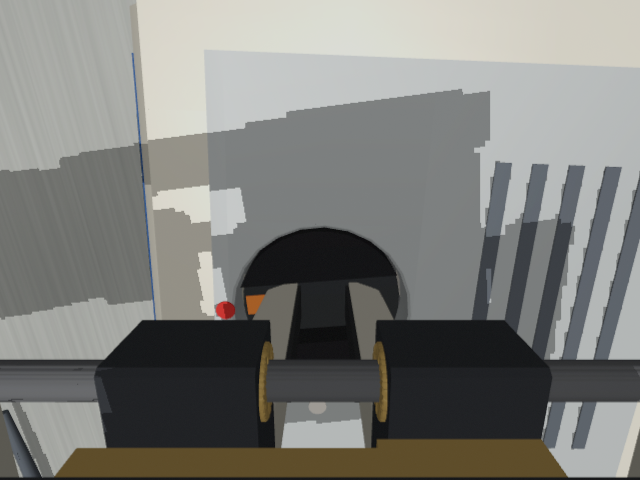

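Emit:
servo_tool(claw=[-0.57,-0.57,-0.57,-0.57], slide=[[0,0,0],[0,0,0],[0,0,0],[0,0,0]], spin=[0.08,0.08,0.05,0])

```text
time_s: 10.72
eef_pos: [0.6366, 0.0728, 0.1681]
orientation: [2.553, 1.824, 0.005]
ft_force: [-4.1, -2.4, 15.6]
gripper_width: 0.216
```

```bash
python3 - <<'E'
from h import *
st(SL-.001*ex+.001*ey)
snap('wrist','w7.png')
E
```

```text
t 10.72 p [0.6366 0.0728 0.1681] ydir -18.92 F [-4.14 -2.36 15.64] T [-0.63  0.93  0.04] w 0.216 q [ 0.03  0.27  1.45 -0.    1.42  0.36]
delta tool to target [ 0.0002 -0.0023 -0.    ] zaxis [ 0.0048 -0.001  -1.    ]
```

View pics/w7.png

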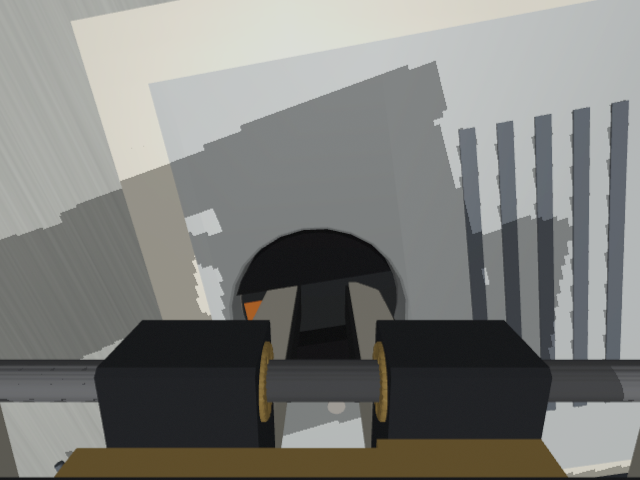

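Emit:
servo_tool(claw=[-0.57,-0.57,-0.57,-0.57], slide=[[0,0,0],[0,0,0],[0,0,0],[0,0,0]], spin=[0.06,0.06,0,0])

```text
time_s: 11.28
eef_pos: [0.6374, 0.0733, 0.1682]
orientation: [2.656, 1.671, 0.008]
ft_force: [0.3, -2.1, 12.7]
gripper_width: 0.218
```

```bash
python3 - <<'E'
from h import *
st(SL-.001*ex+.001*ey)
snap('wrist','w8.png')
E
```

```text
t 11.28 p [0.6374 0.0733 0.1682] ydir -25.65 F [ 0.33 -2.14 12.68] T [-0.32  0.16  1.14] w 0.218 q [ 0.04  0.27  1.45 -0.    1.42  0.48]
delta tool to target [-0.0008 -0.0027 -0.    ] zaxis [ 6.6e-03 -6.0e-04 -1.0e+00]
```

View pics/w8.png

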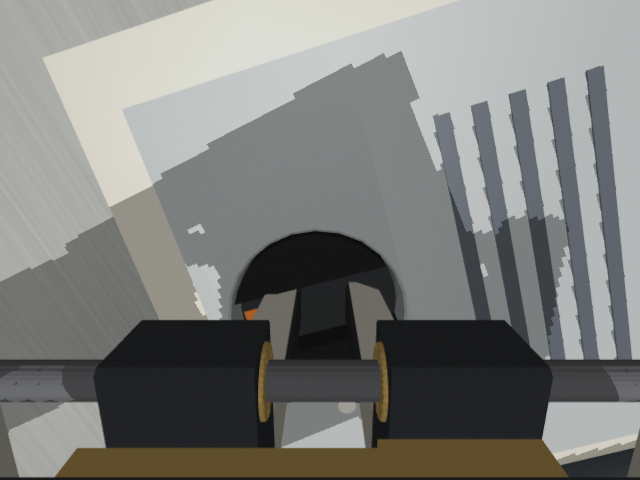

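At the stop (1.1 N·m reaction). Unload, unwind a little within the slot's play, and lift out.

Emit:
servo_tool(claw=[-0.57,-0.57,-0.57,-0.57,-0.57,-0.57,-0.57,-0.57,-0.57,-0.57], slide=[[0,0,0],[0,0,-0.003],[0,0,-0.003],[0,0,0],[0,0,0],[0,0,-0.01],[0,0,-0.02],[0,0,-0.04],[0,0,-0.05],[0,0,-0.03]], spin=[-0.08,0,0,-0.09,-0.08,0,0,0,0,0])

```text
time_s: 12.58
eef_pos: [0.6357, 0.0736, 0.3258]
orientation: [2.43, 1.986, 0.006]
ft_force: [-0.2, 1.0, -0.8]
gripper_width: 0.218
```

```bash
python3 - <<'E'
from h import *
st(SL-.001*ex+.001*ey)
snap('wrist','w9.png')
E
```

```text
t 12.57 p [0.6357 0.0736 0.3258] ydir -11.49 F [-0.24  0.96 -0.76] T [ 0.01  0.05 -0.  ] w 0.218 q [ 0.04  0.22  1.22 -0.    1.7   0.24]
delta tool to target [-0.     -0.0011 -0.    ] zaxis [ 5.1e-03  1.0e-04 -1.0e+00]
```

View pics/w9.png

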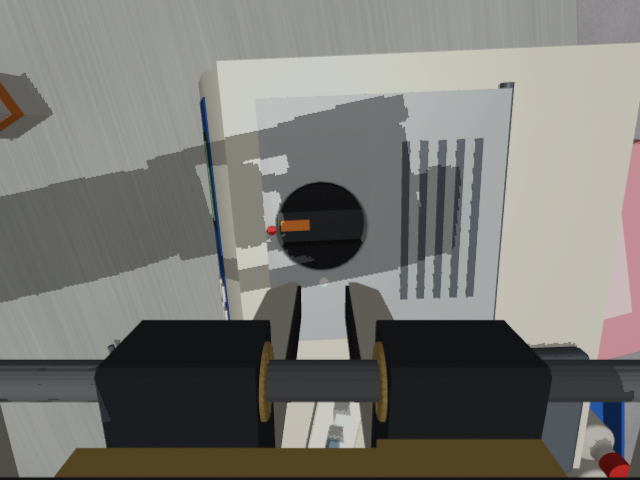

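Emit:
servo_tool(claw=[-0.57,-0.57,-0.57,-0.57,-0.57,-0.57,-0.57], slide=[[0.04,-0.03,0],[0.04,-0.03,0],[0.04,-0.03,0],[0.04,-0.03,0],[0.04,-0.03,0],[0.04,-0.03,0],[0,0,0]], spin=[0,0,0,0,0,0,0])

```text
time_s: 13.5
eef_pos: [0.5041, 0.3474, 0.3217]
orientation: [-2.427, -1.993, -0.002]
ft_force: [0.8, 0.9, 0.6]
gripper_width: 0.216
```

```bash
python3 - <<'E'
from h import *
st()
ct,t=snap('top','t9.png');cs,s=snap('scene','s9.png')
cv2.imwrite('pics/t9z.png',cv2.resize(t[95:275,235:410,::-1],None,fx=3.3,fy=3.3,interpolation=cv2.INTER_CUBIC))
E
```

```text
t 13.5 p [0.5041 0.3474 0.3217] ydir -11.21 F [0.76 0.85 0.63] T [-0.15  0.11  0.06] w 0.216 q [0.52 0.14 1.31 0.   1.68 0.71]
delta tool to target [-0.244   0.1822 -0.0003] zaxis [ 4.0e-04  1.2e-03 -1.0e+00]
```

View pics/t9.png

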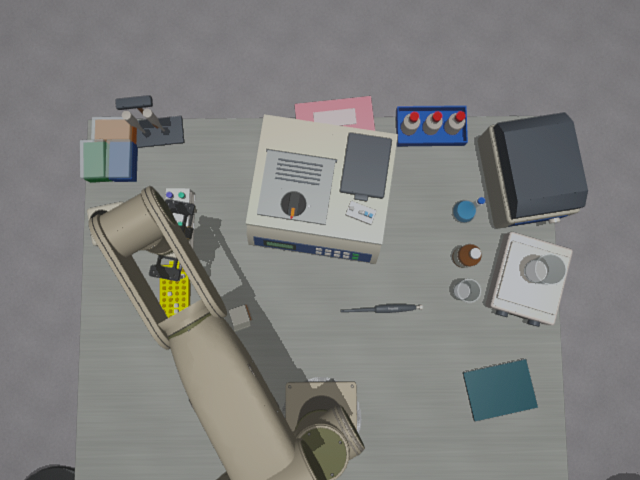

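View pics/t9z.png

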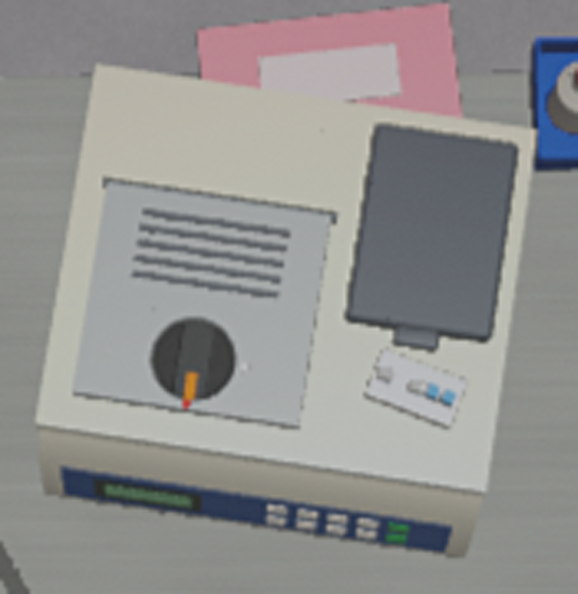

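View pics/s9.png

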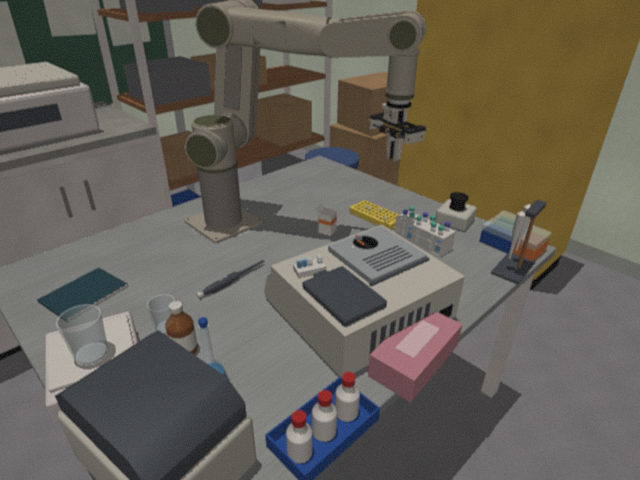

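Index mark points at the red dot, the cover lies level with the hand away, and the other things look unmoved. Handing in.

```bash
python3 -c "
from h import *
print(job.close_job())"
```

```text
the job is handed in; nothing more can be done
None
```

The lamp cover is shut and its fastener is turned clockwise to the stop. The job was handed in at about 13.6 s of the 48 s allowed; no verdict was given.

**What I did:** I pushed the cover down with the open fingertips straddling the fastener disc. I then put the partly closed fingertips in the slot and pressed the cover flush, with the tips at 154.1 mm and about 16 N. I turned until the stop pushed back with about 1.1 N·m, then unloaded, lifted out and moved the hand away.

**Last checks:**
- **Fastener:** the pictures show the orange index mark pointing at the red dot. I judged this by eye and did not measure the final angle.
- **Cover:** it stays level with the hand gone. This too was judged by eye.
- **Loose things:** none look moved compared with the first pictures. In the last top view the arm hides part of the tube rack, but the scene view shows it upright in place.

**Discrepancy:** the slot was already about 0.13 rad clockwise when I measured it with the cover pushed down, not exactly along the hinge line. It looked similarly tilted before I touched the cover. I aligned the fingers to it, and no check failed.

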